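# Clip a board carrier into the sloping test stand and start the test

### The arm

A 6-joint arm with a two-finger parallel gripper is mounted at the origin on the work surface. World frame = base frame: x ahead of the robot, y to its left, z up, the work surface at z = 0. Lengths are in m, angles in rad, forces in N, time in s.
With the tool pointing down it reaches from about 0.15 to 0.775 m from the base axis. Payload 6.1 kg.
Tool frame: the origin (TCP) lies at the very end of the fingers, on their centre line; the grasp point (between the pads) lies 19 mm behind it (bot.grip_depth is the distance from the TCP to the grasp point, in m); z points along the fingers, y is the line along which they close (so a half turn about z gives the same grasp; the last joint's range is limited). The gripper opens to 85 mm and grips with 20 to 120 N. Pads are 22 mm wide; open, the fingers measure 114 mm over their backs; the gripper's body (76 mm by 85 mm) begins 54 mm behind the grasp point. The pads swing forward as they close: fully open they stand 13 mm farther back than shut.
Start: joints at [1.313, 0.126, -0.04, 1.405, 0, 1.571], TCP at [0.134, 0.508, 0.231] pointing down, gripper open.
Joint ranges: [-2.72, 2.72], [-0.95, 1.95], [-1.27, 1.35], [-1.78, 2.02], [-1.46, 1.47], [-3.14, 3.14]. Speed limits (rad/s): [2.39, 2.39, 3.01, 3.14, 3.14, 3.14].

### API

Orientations are given as a rotation vector (axis times angle).
In Python, from bench import bot gives the robot as it stands. The module is installed in compiled form; this text tells all that it offers.
- The arm moves only by the shell command python3 -m jog 'ROWS'. ROWS is a JSON object of lists of equal length, an entry for each row: "offset": the shift along the world's x, y, z in m, a list of three; "roll": the turn about the world's z in degrees; "claw": the finger opening in m, from 0 to 0.0854. In form: {"offset": [[x, y, z], ...], "roll": [roll, ...], "claw": [claw, ...]}. A call has exactly 10 rows; each row shifts and turns the commanded pose from where the row before left it; what a row does not reach is not made up. A row lasts 1/8 s, in which the tool goes at most 62.5 mm and 10.7 degrees, less where a joint would pass 70% of its speed; a pose out of reach is approached as far as the arm can. A call with a gripper value outside its range is refused whole. The fingers move at their own pace and stop on an object; the grip force is fixed at half the most. Time passes only in rows, so rows that do not move let the fingers close, or fill a call up. It gives the time, the measured TCP pose, the force, the opening and the grip force at its end, in the units of the state.
- bot.get_state(): the state, without advancing time (a new reading comes with each control period).
- bot.grab_frame(name): name is "side" or "top"; returns a dict with "pixels" (480x640x3 uint8, red, green, blue), "vfov" (degrees; the focal length in pixels is half the picture's height over the tangent of half this angle, whatever the lens; pixels are square), "cx", "cy" (the principal point, pixels), "k1" (the pictures are not rectified: a ray, as slopes to the right and down, at radius r is drawn at 1 + k1 r^2 times it, then the intrinsics apply), "world_to_cam" (4x4, takes a point from world to camera coordinates). Camera axes: x right, y up, looking along -z (the intrinsics and any distortion apply to the point x, -y, -z); pixel columns grow to the right and rows downward; lengths in m; the calibration is good to about 2 mm. A picture is of the moment at which its call begins. There is no depth.
- bot.close_job(): hands the job in; it is judged then, once.
The state is a dict: "time": time; "q": joint angles; "dq": joint speeds; "tau": joint torques, N m; "tcp_pos": TCP position; "tcp_rot": TCP orientation; "force": force on the tool from outside, world axes, zero at the start; "moment": the same for the moment, N m; "grip_width": opening from 0.0 (shut) to 1.0 (fully open); "grip_force": force on a finger pad.
Only numpy, scipy, OpenCV 4.12 (cv2) and the standard library are available. Lean on these libraries where they do the work, as an engineer would, in place of code of your own. Each camera call takes 0.05 s, during which the arm holds its last target. There are 200 camera calls.

### The job

Slide the grey board carrier, wide end first, up the sloping track of the test stand until the spring catch clicks behind its wide part and it stays fully home when you let go. Then start the test by pressing the stand's push button all the way down and letting it come up again. Leave the other things on the bench where they are.

Things in the scene. Friction and masses are not known exactly. Their poses are not given: they have to be found in the camera images.
- carrier: Loose grey plastic board carrier, about 0.2 kg, lying flat, T-shaped from above, green circuit board on top. Origin: centre of underside, z up. 110 mm long (x -55 to +55 mm), 12 mm thick. Wide head, 70 mm across y, x +15 to +55 mm, front corners chamfered 8 mm, square shoulders at x = +15 mm. The rest is a stem 48 mm across. Board and chips reach z = 16 mm (|y| < 22 mm, x -10 to +50).
- carrier_grip (a point): Where to hold the carrier: on its upright grip block, 39 mm above its underside, at carrier x = -32 mm, y = 0. The block is 30 mm along the carrier's x and 22 mm across its y (the width to grasp), from 12 to 52 mm above the underside.
- tester: Fixed test stand: steel base plate on the bench carrying a grey sloping deck with the track. Origin on the bench right below the track's origin; x (horizontal) points towards the high end of the slope, z up.
- track: Sloping deck of the stand, origin 85 mm above the bench. x points up the slope, 30 degrees above horizontal, the way the carrier slides; z square to the deck. Origin: on the floor, where the carrier's origin lies when fully home, axes agreeing. Deck: x -115 to 75, y -125 to 75 mm. Rails 15 mm high, inner faces y = +-37 mm, x -55 to 55 mm; mouth flares to y = +-49 mm at x = -79 mm.
- track_start (a point): Point on the track's floor at track x = -62 mm, y = 0: a carrier laid on the deck with its origin here (or up to 10 mm lower), axes as the track's, is clear of catch and lips and can be slid up 62 mm to home. Pushing it up past the catch takes about 5 to 20 N.
- lip_edge (a point): Middle of the lower edge of the two lips, at track x = 18 mm, z = 15 mm. From here to x = 60 mm flat lips reach in from both rails to y = +-29 mm, underside at z = 15 mm, top at 19 mm. The carrier's head must go under them, so it cannot be put in from above.
- track_stop (a point): End stop: foot of the face of the black connector block, at track x = 55 mm, y = 0, z = 0. 90 mm across, 24 mm high. The carrier's front end meets it when fully home.
- catch_back (a point): Tip of the steel spring catch at rest, at track x = 13, y = 30, z = 7 mm (fixed to the track). The nose comes through the +y rail, z 2 to 12 mm: it slopes in from y = 37 mm at x = -1 to y = 30 mm at x = 11 and has a square back at x = 13 mm, which locks behind the head's shoulder (2 mm play). Housing outside the rail: x -9 to 21, y 46 to 61 mm, 19 mm high, knob to y = 75 mm.
- catch (a joint): Sideways travel of the spring catch in m: 0 at rest (out, nose in the channel), grows to about 0.007 as the head pushes it aside, drops back to 0 when it clicks behind the shoulder. Range 0 to 0.010.
- test_button (a joint): Travel of the push button in m: 0 up, 0.006 fully down. Spring: 1.5 N at the top, 5 N fully down.
- test_button_top (a point): Centre of the top of the push button when up (moves with it): a black round cap, radius 14 mm, in a round metal housing of radius 22 mm, on the deck beside the track at track x = -40 mm, y = -90 mm. The top stands 22 mm above the deck and 10 mm above its housing; it is pressed square to the deck, along the track's -z, and goes 6 mm down.
- solder_reel: Loose reel of solder wire standing on its flange, 64 mm across, 52 mm high. Leave it alone. Origin under its centre.
- board_stack: Loose stack of circuit boards, about 79 x 60 mm, 28 mm high. Leave it alone. Origin under its centre.
- screwdriver: Loose screwdriver, 160 mm long, lying along x between the two working places. Leave it alone.
- flux_jar: Loose jar, 48 mm across, 70 mm high. Leave it alone. Origin under its centre.
- cup: Loose grey cup, 68 mm across, 80 mm high. Leave it alone. Origin under its centre.
Things that resemble listed ones, but are neither listed nor needed, are in the scene too. What is shaped like the carrier but pink is not meant.

How it is judged:
On the way, in this order (a step that is already met when the one before it is completed fails the run):
1. the carrier is fully home in the track and the catch has sprung back behind its shoulder (x of carrier in the frame of track between -0.004 and 0.003 m and y of carrier in the frame of track between -0.004 and 0.004 m and z of carrier in the frame of track between -0.003 and 0.005 m and angle between the x axis of carrier and the x axis of track, either way round below 0.08 rad and value of joint catch below 0.0025 m and x of carrier_grip in the frame of track below -0.02 m and z of carrier_grip in the frame of track above 0.03 m), for 0.2 s.
2. with the carrier still clicked in, the push button is pressed fully down (all of step 1 and value of joint test_button above 0.005 m), for 0.05 s.
At the end, for the whole second after the job is handed in: The carrier rests in the track, wide end up the slope, grip uppermost, home within 3 to 4 mm along and across the slope, down on the floor (5 mm) and in line; the catch is back (within 2.5 mm) behind the shoulder and the button is up again (within 1.5 mm) (all of step 1 and value of joint test_button below 0.0015 m and linear speed of carrier below 0.02 m/s); the robot touches nothing.
It fails at once if the solder reel is pushed more than 40 mm or upset (distance of solder_reel from where it was at the start of the episode above 0.04 m or angle between solder_reel's own z axis and vertical above 0.6 rad).
It fails at once if the stack of boards is pushed more than 40 mm or upset (distance of board_stack from where it was at the start of the episode above 0.04 m or angle between board_stack's own z axis and vertical above 0.6 rad).
It fails at once if the screwdriver is pushed more than 40 mm or upset (distance of screwdriver from where it was at the start of the episode above 0.04 m).
It fails at once if the flux jar is pushed more than 40 mm or upset (distance of flux_jar from where it was at the start of the episode above 0.04 m or angle between flux_jar's own z axis and vertical above 0.6 rad).
It fails at once if the cup is pushed more than 40 mm or upset (distance of cup from where it was at the start of the episode above 0.04 m or angle between cup's own z axis and vertical above 0.6 rad).
It also fails if it takes over 51 s, if anything falls off the work surface, if the arm or the gripper's body presses on something with over 40 N, if the wrist force passes 120 N, or if a joint passes its speed limit or range.

## Working session

There is one attempt and no reset: what is moved stays moved. The work goes in short steps, Python scripts to look and compute and a shell command to move; the robot and the scene stay as the last step left them, time stands still between calls to the robot, and variables do not carry over. Pictures are saved under pics/ and viewed, at most 10 in all, crops included, and the job is handed in when it is done.

```bash
mkdir -p pics; cat > h.py <<'E'
import numpy as np, cv2
from bench import bot
def grab(n,save=None):
    f=bot.grab_frame(n)
    if save: cv2.imwrite('pics/'+save,f['pixels'][:,:,::-1])
    return f
def K(f):
    F=240/np.tan(np.radians(f['vfov'])/2); return F
def ray(f,u,v):
    F=K(f); d=np.array([(u-f['cx'])/F,(v-f['cy'])/F]); s=d.copy()
    for _ in range(30): s=d/(1+f['k1']*(s@s))
    M=np.array(f['world_to_cam']); R=M[:3,:3]; o=-R.T@M[:3,3]
    w=R.T@np.array([s[0],-s[1],-1]); return o,w/np.linalg.norm(w)
def onz(f,u,v,z):
    o,w=ray(f,u,v); return o+w*(z-o[2])/w[2]
def proj(f,p):
    M=np.array(f['world_to_cam']); c=M[:3,:3]@np.array(p)+M[:3,3]
    s=np.array([c[0],-c[1]])/-c[2]; s=s*(1+f['k1']*(s@s)); return s*K(f)+[f['cx'],f['cy']]
def tri(f1,p1,f2,p2):
    A=np.zeros((3,3));b=np.zeros(3)
    for f,p in((f1,p1),(f2,p2)):
        o,w=ray(f,*p);P=np.eye(3)-np.outer(w,w);A+=P;b+=P@o
    return np.linalg.solve(A,b)
E
python3 - <<'E'
from h import *
for n in('top','side'):
    f=grab(n,n+'0.png'); M=np.array(f['world_to_cam']); print(n,f['vfov'],f['k1'],-M[:3,:3].T@M[:3,3],M[:3,:3].round(2).tolist())
s=bot.get_state();print({k:np.round(v,3) for k,v in s.items()})
E
```

```text
top 43.43969288926823 0.048699251421277914 [ 0.30134107 -0.01534096  1.35849266] [[0.04, -1.0, 0.0], [0.97, 0.04, 0.22], [-0.22, -0.01, 0.98]]
side 47.386187643854925 -0.041008605487093744 [ 0.32622276 -0.95885028  1.31270008] [[0.96, -0.29, -0.02], [0.24, 0.73, 0.64], [-0.17, -0.62, 0.77]]
{'time': np.float64(0.1), 'q': array([ 1.313,  0.126, -0.041,  1.405,  0.   ,  1.571]), 'dq': array([ 0.   , -0.002,  0.004, -0.   , -0.001, -0.001]), 'tau': array([ 3.0000e-03, -4.3690e+01,  3.5361e+01,  1.4000e-02,  0.0000e+00,
        0.0000e+00]), 'tcp_pos': array([0.134, 0.507, 0.231]), 'tcp_rot': array([-4.040e-01, -3.115e+00,  2.000e-03]), 'force': array([ 0.707, -0.35 , -0.198]), 'moment': array([ 0.041, -0.028,  0.001]), 'grip_force': np.float64(0.0), 'grip_width': np.float64(1.001)}
```

View pics/top0.png

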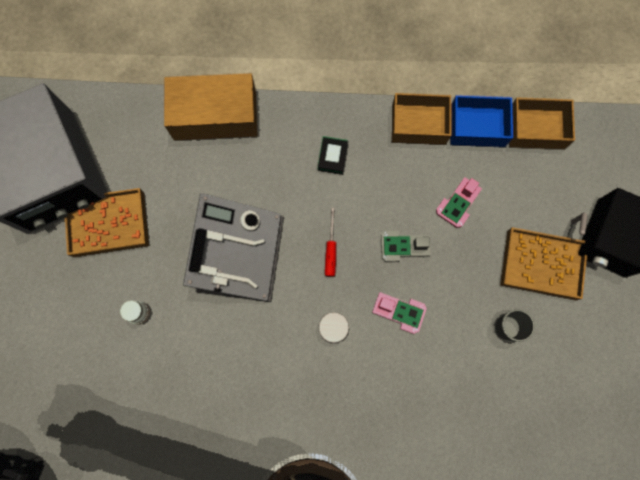

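View pics/side0.png

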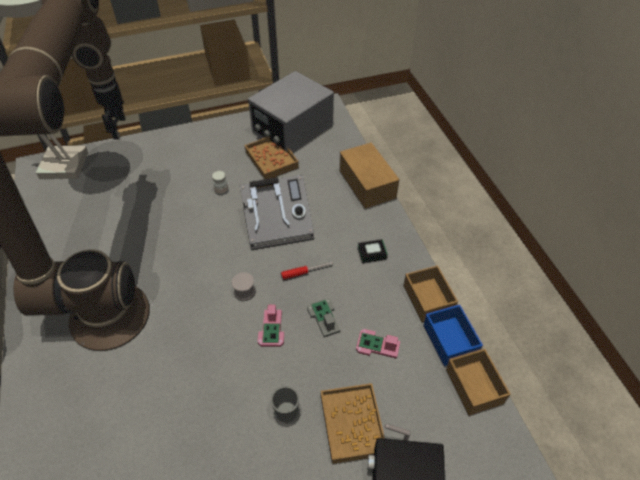

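The grey carrier (405,246 in top) matches the description: a T with a green board and a grey block. The look-alikes at (460,203) and (400,312) are pink, so they are not it. The stand is at (235,247), with its black connector on the left at (198,250) and the button at (250,220). I'll check both in one enlarged crop.

```bash
python3 - <<'E'
import cv2
a=cv2.imread('pics/top0.png')[185:305,180:440]; cv2.imwrite('pics/c1.png',cv2.resize(a,None,fx=3,fy=3,interpolation=cv2.INTER_CUBIC))
a=cv2.imread('pics/side0.png'); b=cv2.resize(a[170:250,230:320],None,fx=4.4,fy=4.4,interpolation=cv2.INTER_CUBIC); c=cv2.resize(a[285:345,290:355],None,fx=5.87,fy=5.87,interpolation=cv2.INTER_CUBIC)[:352]
import numpy as np
cv2.imwrite('pics/c2.png',np.hstack([b,c])); print(b.shape,c.shape)
E
```

```text
(352, 396, 3) (352, 382, 3)
```

View pics/c1.png

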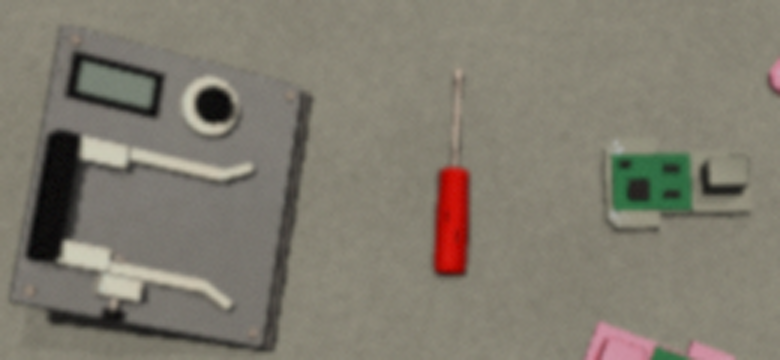

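View pics/c2.png

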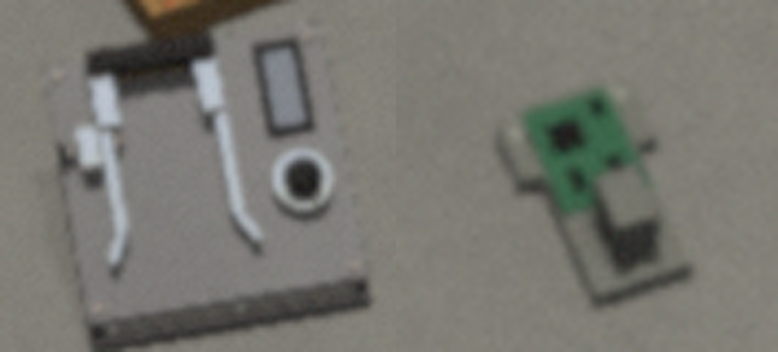

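The crop confirms the grey T carrier, head to the left (+y), board at about c1 (612–692,153–212) and block top at about (727,170). The stand's track climbs to the left, with the button at c1 (214,104). Next is a point fit across both views.

```bash
cat > fit.py <<'E'
from h import *
from scipy.optimize import least_squares
from scipy.spatial.transform import Rotation as Ro
def fit(obs,tilt,z0,x0):
    def pts(p):
        R=Ro.from_euler('z',p[2])*Ro.from_euler('y',-tilt)
        return [R.apply(np.array(q)/1000)+[p[0],p[1],z0] for f,q,_ in obs]
    r=lambda p:np.concatenate([proj(o[0],w)-o[2] for o,w in zip(obs,pts(p))])
    s=least_squares(r,x0,loss='soft_l1'); return s.x,r(s.x).reshape(-1,2)
E
python3 - <<'E'
from fit import *
t=grab('top');s=grab('side')
T=lambda u,v:np.array([180+u/3,185+v/3])
S=lambda u,v:np.array([230+u/4.4,170+v/4.4])
C=lambda u,v:np.array([290+(u-396)/5.87,285+v/5.87])
o=[(t,(-40,-90,22),T(214,104)),(t,(75,-125,0),T(62,26)),(t,(75,75,0),T(10,300)),(t,(-115,75,0),T(271,346)),(t,(-115,-125,0),T(308,92)),(t,(18,-29,19),T(128,168)),(t,(18,29,19),T(109,249)),
(s,(-40,-90,22),S(303,180)),(s,(75,75,0),S(50,72)),(s,(75,-125,0),S(322,25)),(s,(-115,-125,0),S(368,280)),(s,(-115,75,0),S(92,322)),(s,(18,-29,19),S(203,113)),(s,(18,29,19),S(120,125))]
p,r=fit(o,np.pi/6,.085,[.33,.25,1.5]);print(p,np.degrees(p[2]));print(r.round(1).tolist())
o=[(t,(50,22,14),T(612,212)),(t,(50,-22,14),T(612,153)),(t,(-10,22,14),T(692,212)),(t,(-10,-22,14),T(692,153)),(t,(-32,0,52),T(727,170)),
(s,(50,22,14),C(525,103)),(s,(50,-22,14),C(607,87)),(s,(-10,22,14),C(563,212)),(s,(-32,0,52),C(630,197))]
p,r=fit(o,0,0,[.33,-.15,1.5]);print(p,np.degrees(p[2]));print(r.round(1).tolist())
R=Ro.from_euler('z',p[2]);print('grip',R.apply([-.032,0,.039])+[p[0],p[1],0])
st=bot.get_state();print(Ro.from_rotvec(st['tcp_rot']).as_matrix().round(3))
E
```

```text
[0.52146461 0.20394285 1.47728994] 84.6424789126112
[[1.8, -0.1], [1.7, -1.2], [1.1, 0.2], [-2.5, 0.7], [-0.8, -1.7], [0.0, 0.1], [1.5, 0.0], [-0.0, -1.1], [-1.8, -2.0], [-0.5, -1.1], [0.2, -0.7], [-1.2, 0.6], [-0.2, -0.6], [-0.0, -0.4]]
[ 0.579102   -0.19273351  1.61117401] 92.31347079881438
[[0.3, -0.8], [-0.0, -0.1], [0.2, -0.7], [-0.4, 0.0], [0.6, 0.5], [-0.7, 1.2], [-0.0, -0.6], [0.1, -0.1], [-0.9, -0.8]]
grip [ 0.58039374 -0.22470743  0.039     ]
[[-0.967  0.255 -0.   ]
 [ 0.255  0.967 -0.001]
 [-0.    -0.001 -1.   ]]
```

```bash
python3 - <<'E'
from fit import *
t=grab('top');s=grab('side')
T=lambda u,v:np.array([180+u/3,185+v/3])
S=lambda u,v:np.array([230+u/4.4,170+v/4.4])
o=[(t,(-40,-90,22),T(214,104)),(t,(18,-29,19),T(128,168)),(t,(18,29,19),T(109,249)),(t,(-79,-49,15),T(253,173)),(t,(-79,49,15),T(231,300)),(t,(-55,-37,15),T(224,181)),(t,(-55,37,15),T(208,281)),
(s,(-40,-90,22),S(303,180)),(s,(18,-29,19),S(203,113)),(s,(18,29,19),S(120,125)),(s,(-79,-49,15),S(256,250)),(s,(-79,49,15),S(118,268)),(s,(-55,-37,15),S(235,212)),(s,(-55,37,15),S(128,228))]
for name,oo in(('all',o),('top',o[:7]),('side',o[7:])):
    p,r=fit(oo,np.pi/6,.085,[.5,.25,1.5]);print(name,p.round(4),np.degrees(p[2]));print(r.round(1).tolist())
# masks: cap blob & ring centre
for f,c in((t,T(214,104)),(s,S(303,180))):
    x,y=c.astype(int); g=cv2.cvtColor(f['pixels'],cv2.COLOR_RGB2GRAY)
    g=cv2.resize(g[y-14:y+15,x-14:x+15],None,fx=8,fy=8,interpolation=cv2.INTER_CUBIC)
    m=(g<60).astype(np.uint8);n,l,st,ce=cv2.connectedComponentsWithStats(m);k=1+st[1:,4].argmax();print('cap',ce[k]/8-.44+[x-14,y-14],st[k]/8,c)
    m=(g>150).astype(np.uint8);n,l,st,ce=cv2.connectedComponentsWithStats(m)
    k=1+st[1:,4].argmax();print('ring bbox',st[k][:4]/8+[x-14,y-14,0,0])
E
```

```text
all [0.5215 0.2037 1.4814] 84.87710971841068
[[1.7, -0.2], [0.1, 0.1], [1.6, 0.0], [0.7, -0.7], [0.9, 0.9], [-0.5, -0.4], [-0.7, -0.2], [0.1, -1.2], [-0.2, -0.6], [0.0, -0.3], [-0.2, -2.1], [-0.6, -0.8], [-0.7, -0.4], [-0.3, -0.0]]
top [0.5212 0.2049 1.4821] 84.91998205185314
[[1.1, -0.1], [-0.5, 0.2], [1.1, 0.1], [0.1, -0.6], [0.4, 1.0], [-1.1, -0.3], [-1.2, -0.2]]
side [0.522  0.2007 1.4723] 84.3542381170995
[[0.4, -0.3], [0.2, 0.1], [0.4, 0.3], [-0.0, -1.3], [-0.4, -0.2], [-0.5, 0.4], [-0.1, 0.6]]
cap [251.02340674 219.71523087] [  8.625   9.5    11.875  11.125 820.25 ] [251.33333333 219.66666667]
ring bbox [240.375 210.25   17.125  19.375]
cap [298.5715692  210.47386201] [ 11.875  11.375   6.375   7.25  297.125] [298.86363636 210.90909091]
ring bbox [291.875 203.5    14.     11.875]
```

Stand: origin (0.5215, 0.2035), yaw 84.8°. Carrier grip: (0.580, -0.225), yaw 92.3°. The tool stays vertical, so I'll grasp the block across carrier y and let the carrier pivot flush onto the deck between the pads.

```bash
python3 -m jog '{"offset":[[0.026,-0.043,0],[0.026,-0.043,0],[0.026,-0.043,0],[0.026,-0.043,0],[0.026,-0.043,0],[0.026,-0.043,0],[0.026,-0.043,0],[0.026,-0.043,0],[0.026,-0.043,0],[0.026,-0.043,0]],"roll":[-4.3,-4.3,-4.3,-4.3,-4.3,-4.3,-4.3,-4.3,-4.3,-4.3],"claw":[0.085,0.085,0.085,0.085,0.085,0.085,0.085,0.085,0.085,0.085]}'
python3 -m jog '{"offset":[[0.0233,-0.0378,0],[0.0233,-0.0378,0],[0.0233,-0.0378,0],[0.0233,-0.0378,0],[0.0233,-0.0378,0],[0.0233,-0.0378,0],[0.0233,-0.0378,0],[0.0233,-0.0378,0],[0,0,-0.05],[0,0,-0.05]],"roll":[-3.7,-3.7,-3.7,-3.7,-3.7,-3.7,-3.7,-4,0,0],"claw":[0.085,0.085,0.085,0.085,0.085,0.085,0.06,0.06,0.06,0.06]}'
python3 - <<'E'
from h import *
s=bot.get_state();print(s['tcp_pos'],s['time'])
t=grab('top','top1.png');f=grab('side');P=s['tcp_pos']
def crop(f,k):
    u,v=proj(f,[.58,-.2,.03]).astype(int);return cv2.resize(f['pixels'][v-36:v+36,u-44:u+44,::-1],None,fx=k,fy=k,interpolation=cv2.INTER_CUBIC)
cv2.imwrite('pics/c3.png',np.hstack([crop(t,4.5),crop(f,4.5)]))
print([proj(f,P),proj(t,P)], proj(t,[.58,-.2,.03]),proj(f,[.58,-.2,.03]))
E
```

```text
time: 1.55
tcp_pos: [0.3944, 0.0761, 0.2315]
tcp_rot: [1.521, 2.748, 0.001]
force: [-0.4, 1.1, -1.1]
grip_width: 0.994
grip_force: 0.0
time: 2.8
tcp_pos: [0.581, -0.2257, 0.1301]
tcp_rot: [2.176, 2.264, 0.001]
force: [-0.5, 0.2, -1.1]
grip_width: 0.702
grip_force: 0.0
[ 0.58095815 -0.22571855  0.13012133] 2.8
[array([329.53746389, 301.95804107]), array([429.54855648, 234.33802009])] [410.37009655 243.79379853] [325.8954624  314.69312494]
```

View pics/c3.png

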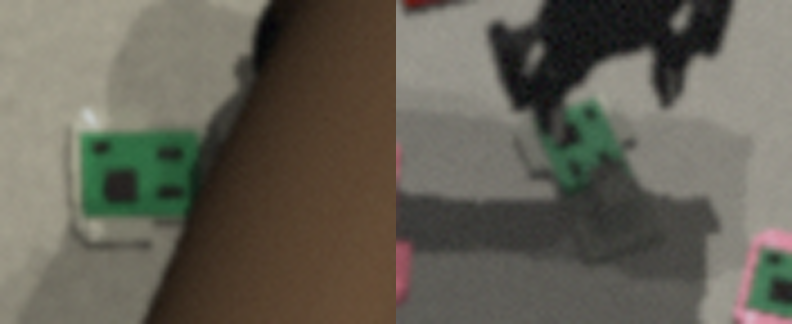

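The view shows the fingers (side crop ~(550,130) and (670,100)) straddling the block, lined up with the estimate. I'll descend, close and lift slightly.

```bash
python3 -m jog '{"offset":[[-0.0005,0.001,-0.03],[0,0,-0.03],[0,0,-0.025],[0,0,-0.0155],[0,0,-0.0095],[0,0,0],[0,0,0],[0,0,0],[0,0,0],[0,0,0]],"roll":[0,0,0,0,0,0,0,0,0,0],"claw":[0.06,0.06,0.06,0.06,0.06,0.04,0.018,0.01,0.01,0.01]}'
python3 -m jog '{"offset":[[0,0,0],[0,0,0.005],[0,0,0.015],[0,0,0.03],[0,0,0.03],[0,0,0.03],[0,0,0.02],[0,0,0],[0,0,0],[0,0,0]],"roll":[0,0,0,0,0,0,0,0,0,0],"claw":[0.01,0.01,0.01,0.01,0.01,0.01,0.01,0.01,0.01,0.01]}'
```

```text
time: 4.15
tcp_pos: [0.5805, -0.2241, 0.0226]
tcp_rot: [2.174, 2.265, 0.001]
force: [0.1, -0.2, 5.5]
grip_width: 0.249
grip_force: 59.8
time: 5.4
tcp_pos: [0.5791, -0.2235, 0.1499]
tcp_rot: [-2.174, -2.265, 0.001]
force: [-0.1, 0.6, -1.8]
grip_width: 0.25
grip_force: 58.9
```

```bash
python3 -m jog '{"offset":[[-0.0087,0.0372,0],[-0.0087,0.0372,0],[-0.0087,0.0372,0],[-0.0087,0.0372,0],[-0.0087,0.0372,0],[-0.0087,0.0372,0],[-0.0087,0.0372,0],[-0.0087,0.0372,0],[0,0,0],[0,0,0]],"roll":[-1,-1,-1,-1,-1,-1,-1,-0.5,0,0],"claw":[0.01,0.01,0.01,0.01,0.01,0.01,0.01,0.01,0.01,0.01]}'
python3 - <<'E'
from h import *
s=bot.get_state();print(s['tcp_pos'])
t=grab('top','top2.png');f=grab('side','side2.png')
def crop(f,p,w=44,h=36,k=4.5):
    u,v=proj(f,p).astype(int);print(u-w,v-h);return cv2.resize(f['pixels'][v-h:v+h,u-w:u+w,::-1],None,fx=k,fy=k,interpolation=cv2.INTER_CUBIC)
cv2.imwrite('pics/c4.png',np.hstack([crop(t,[.51,.15,.1]),crop(f,[.51,.14,.1])]))
E
```

```text
time: 6.65
tcp_pos: [0.5099, 0.0736, 0.1508]
tcp_rot: [-2.319, -2.119, 0.002]
force: [-0.4, 0.9, -3.0]
grip_width: 0.246
grip_force: 58.9
[0.50989136 0.07362324 0.15077309]
205 226
224 179
```

View pics/c4.png

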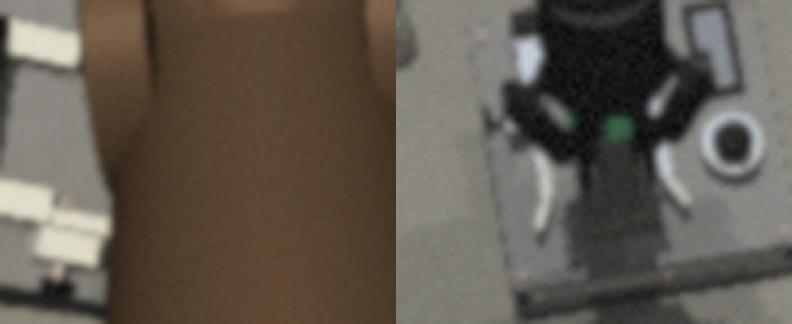

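The side crop shows the carrier's stem at ~(615,190) centred between the flared rails, (540,200) and (675,180), and squarely held. I'll lower it until the nose touches between the flares.

```bash
python3 -m jog '{"offset":[[-0.0007,-0.006,-0.02],[0,0,-0.02],[0,0,-0.018],[0,0,-0.01],[0,0,-0.0025],[0,0,0],[0.0002,0.002,-0.0035],[0.0002,0.002,-0.004],[0.0002,0.002,-0.004],[0,0,0]],"roll":[0,0,0,0,0,0,0,0,0,0],"claw":[0.01,0.01,0.01,0.01,0.01,0.01,0.01,0.01,0.01,0.01]}'
```

```text
time: 8.0
tcp_pos: [0.5101, 0.0681, 0.0713]
tcp_rot: [2.314, 2.108, -0.012]
force: [-6.8, -25.2, 13.3]
grip_width: 0.245
grip_force: 62.3
```

```bash
python3 -m jog '{"offset":[[-0.0003,-0.005,0.006],[0,0,0.006],[0.0004,0.005,0.003],[0.0005,0.006,0.003],[0.0005,0.006,0.003],[0.0005,0.006,0.003],[0.0005,0.0073,0.0022],[0,0,0],[0,0,0],[0,0,0]],"roll":[0,0,0,0,0,0,0,0,0,0],"claw":[0.01,0.01,0.01,0.01,0.01,0.01,0.01,0.01,0.01,0.01]}'
```

```text
time: 9.25
tcp_pos: [0.512, 0.0989, 0.0953]
tcp_rot: [-2.32, -2.119, 0.0]
force: [-0.4, -0.1, -2.8]
grip_width: 0.248
grip_force: 59.9
```

```bash
python3 -m jog '{"offset":[[0,0,-0.004],[-0.0002,-0.0023,-0.006],[-0.0002,-0.0023,-0.006],[-0.0002,-0.0023,-0.006],[-0.0001,-0.0012,-0.005],[-0.0001,-0.0012,-0.005],[-0.0001,-0.0012,-0.005],[0,0,0],[0,0,0],[0,0,0]],"roll":[0,0,0,0,0,0,0,0,0,0],"claw":[0.01,0.01,0.01,0.01,0.01,0.01,0.01,0.01,0.01,0.01]}'
```

```text
time: 10.5
tcp_pos: [0.5117, 0.0886, 0.0588]
tcp_rot: [2.319, 2.118, 0.001]
force: [1.6, -0.5, 3.1]
grip_width: 0.248
grip_force: 63.1
```

Forces are small, so it is pivoting. I'll finish the rotation and look.

```bash
python3 -m jog '{"offset":[[-0.0001,-0.001,-0.004],[-0.0001,-0.001,-0.004],[-0.0001,-0.001,-0.004],[0,0,-0.001],[0,0,0],[0,0,0],[0,0,0],[0,0,0],[0,0,0],[0,0,0]],"roll":[0,0,0,0,0,0,0,0,0,0],"claw":[0.01,0.01,0.01,0.01,0.01,0.01,0.01,0.01,0.01,0.01]}'
python3 - <<'E'
from h import *
f=grab('side')
u,v=proj(f,[.51,.12,.06]).astype(int);print(u-44,v-36)
cv2.imwrite('pics/c5.png',cv2.resize(f['pixels'][v-40:v+30,u-44:u+44,::-1],None,fx=8,fy=8,interpolation=cv2.INTER_CUBIC))
E
```

```text
time: 11.75
tcp_pos: [0.5113, 0.0858, 0.046]
tcp_rot: [2.319, 2.119, 0.002]
force: [-0.4, -1.0, 6.6]
grip_width: 0.251
grip_force: 64.6
227 193
```

View pics/c5.png

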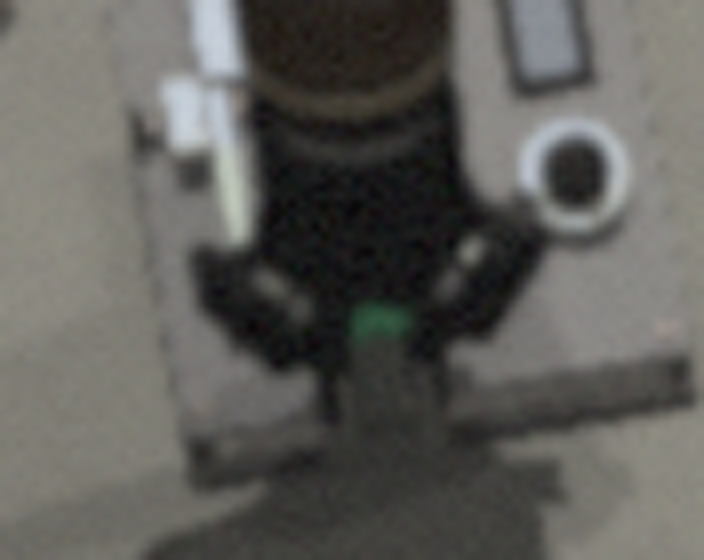

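The crop shows the stem lying over the deck's low edge at ~(400,400) between the fingers. Height and the small force match it being flush. I'll slide it up the slope.

```bash
python3 -m jog '{"offset":[[0,0,-0.001],[0.0004,0.0043,0.0025],[0.0004,0.0043,0.0025],[0.0004,0.0043,0.0025],[0.0004,0.0043,0.0025],[0.0004,0.0043,0.0025],[0.0004,0.0043,0.0025],[0.0004,0.0043,0.0025],[0.0004,0.0043,0.0025],[0,0,0]],"roll":[0,0,0,0,0,0,0,0,0,0],"claw":[0.01,0.01,0.01,0.01,0.01,0.01,0.01,0.01,0.01,0.01]}'
```

```text
time: 13.05
tcp_pos: [0.5134, 0.1176, 0.0642]
tcp_rot: [2.318, 2.115, -0.007]
force: [-0.5, -10.5, 2.6]
grip_width: 0.249
grip_force: 64.3
```

```bash
python3 -m jog '{"offset":[[0.0002,0.0022,0.0013],[0.0002,0.0022,0.0013],[0.0002,0.0022,0.0013],[0.0002,0.0022,0.0013],[0.0002,0.0022,0.0013],[0.0002,0.0022,0.0013],[0,0,0],[0,0,0],[0,0,0],[0,0,0]],"roll":[0,0,0,0,0,0,0,0,0,0],"claw":[0.01,0.01,0.01,0.01,0.01,0.01,0.01,0.01,0.01,0.01]}'
```

```text
time: 14.3
tcp_pos: [0.5153, 0.1304, 0.0719]
tcp_rot: [2.318, 2.114, -0.007]
force: [1.9, -10.7, 2.5]
grip_width: 0.249
grip_force: 64.0
```

```bash
python3 -m jog '{"offset":[[0.0003,0.0029,0.0017],[0.0003,0.0029,0.0017],[0.0003,0.0029,0.0017],[0.0003,0.0029,0.0017],[0.0003,0.0029,0.0017],[0.0003,0.0029,0.0017],[0.0003,0.0029,0.0017],[0.0003,0.0029,0.0017],[0.0003,0.0029,0.0017],[0,0,0]],"roll":[0,0,0,0,0,0,0,0,0,0],"claw":[0.01,0.01,0.01,0.01,0.01,0.01,0.01,0.01,0.01,0.01]}'
```

```text
time: 15.55
tcp_pos: [0.5176, 0.1569, 0.0871]
tcp_rot: [2.318, 2.115, -0.007]
force: [-0.3, -8.9, 2.0]
grip_width: 0.245
grip_force: 64.0
```

```bash
python3 -m jog '{"offset":[[0.0001,0.001,0.0006],[0.0001,0.001,0.0006],[0.0001,0.001,0.0006],[0.0001,0.001,0.0006],[0,0,0],[0,0,0],[0,0,0],[0,0,0],[0,0,0],[0,0,0]],"roll":[0,0,0,0,0,0,0,0,0,0],"claw":[0.01,0.01,0.01,0.01,0.01,0.01,0.01,0.01,0.01,0.01]}'
```

```text
time: 16.8
tcp_pos: [0.5175, 0.1567, 0.0882]
tcp_rot: [2.316, 2.108, -0.018]
force: [1.6, -22.9, -2.9]
grip_width: 0.245
grip_force: 63.5
```

It has met the stop: no advance, and the force is rising. I'll push a little more, then pull back gently to test the catch.

```bash
python3 -m jog '{"offset":[[0.0001,0.002,0.001],[0,0,0],[0,0,0],[-0.0001,-0.002,-0.001],[-0.0004,-0.004,-0.0022],[-0.0003,-0.003,-0.0017],[-0.0002,-0.0025,-0.0015],[-0.0002,-0.0025,-0.0015],[0,0,0],[0,0,0]],"roll":[0,0,0,0,0,0,0,0,0,0],"claw":[0.01,0.01,0.01,0.01,0.01,0.01,0.01,0.01,0.01,0.01]}'
```

```text
time: 18.05
tcp_pos: [0.5178, 0.155, 0.0846]
tcp_rot: [-2.314, -2.118, -0.01]
force: [-1.6, 10.8, 8.2]
grip_width: 0.253
grip_force: 64.9
```

```bash
python3 -m jog '{"offset":[[-0.0003,-0.0025,-0.0014],[-0.0002,-0.0025,-0.0014],[0,0,0],[0,0,0],[0,0,0],[0,0,0],[0,0,0],[0,0,0],[0,0,0],[0,0,0]],"roll":[0,0,0,0,0,0,0,0,0,0],"claw":[0.01,0.01,0.01,0.01,0.01,0.01,0.01,0.01,0.01,0.01]}'
```

```text
time: 19.3
tcp_pos: [0.5178, 0.1543, 0.0837]
tcp_rot: [-2.307, -2.116, -0.022]
force: [-4.6, 25.5, 16.7]
grip_width: 0.25
grip_force: 66.1
```

The catch holds: a 25 N pull moved it less than 1 mm. I'll relax, release, rise and move over the button with closed fingers.

```bash
python3 -m jog '{"offset":[[0.0003,0.004,0.0023],[0.0003,0.004,0.0023],[0.0003,0.004,0.002],[0,0,0],[0,0,0],[0,0,0],[0,0,0],[0,0,0.01],[0,0,0.02],[0,0,0.03]],"roll":[0,0,0,0,0,0,0,0,0,0],"claw":[0.01,0.01,0.01,0.01,0.045,0.045,0.045,0.045,0.045,0.045]}'
python3 -m jog '{"offset":[[0,0,0.03],[0,0,0.02],[0.022,-0.004,0],[0.022,-0.004,0],[0.022,-0.004,0],[0.022,-0.0025,0],[0,0,-0.03],[0,0,-0.03],[0,0,0],[0,0,0]],"roll":[0,0,0,0,0,0,0,0,0,0],"claw":[0.045,0.045,0.03,0,0,0,0,0,0,0]}'
python3 - <<'E'
from h import *
s=bot.get_state();print(s['tcp_pos'],s['force'],s['grip_width'])
t=grab('top');f=grab('side')
def crop(f,p,w=44,h=36,k=4.5):
    u,v=proj(f,p).astype(int);print(u-w,v-h);return cv2.resize(f['pixels'][v-h:v+h,u-w:u+w,::-1],None,fx=k,fy=k,interpolation=cv2.INTER_CUBIC)
cv2.imwrite('pics/c6.png',np.hstack([crop(t,[.54,.17,.1]),crop(f,[.54,.17,.1])]))
E
```

```text
time: 20.55
tcp_pos: [0.5173, 0.1582, 0.1475]
tcp_rot: [-2.319, -2.119, 0.002]
force: [0.8, -0.1, 0.5]
grip_width: 0.529
grip_force: 0.0
time: 21.8
tcp_pos: [0.6062, 0.144, 0.1384]
tcp_rot: [2.319, 2.119, 0.002]
force: [-0.5, 0.7, 0.7]
grip_width: 0.003
grip_force: 0.0
[0.60618528 0.14398689 0.13843895] [-0.45806916  0.67027826  0.65115731] 0.0030542379960627826
196 211
231 170
```

View pics/c6.png

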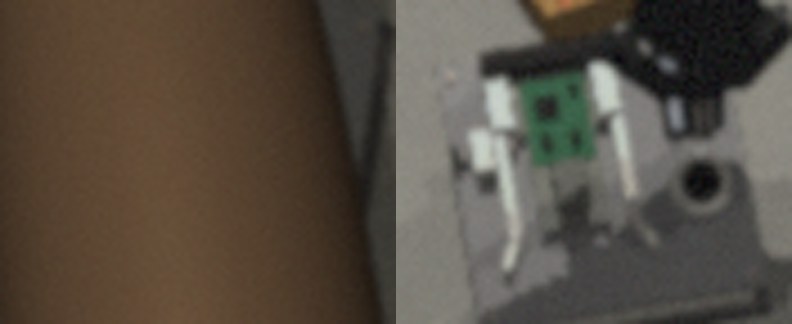

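The carrier sits home under both lips (side crop, board at (560,120)) and has stayed put. The fingertips at (700,135) hover over the cap at (702,180). Pressing along the deck normal.

```bash
python3 -m jog '{"offset":[[0,-0.002,-0.025],[0,0,-0.02],[0,0,-0.003],[0.0001,0.001,-0.0018],[0.0001,0.001,-0.0018],[0.0001,0.001,-0.0018],[0.0001,0.001,-0.0018],[0.0001,0.001,-0.0018],[0.0001,0.001,-0.0018],[0,0,0]],"roll":[0,0,0,0,0,0,0,0,0,0],"claw":[0,0,0,0,0,0,0,0,0,0]}'
```

```text
time: 23.15
tcp_pos: [0.6068, 0.148, 0.079]
tcp_rot: [2.319, 2.119, 0.002]
force: [-0.3, -0.5, 5.8]
grip_width: -0.003
grip_force: 2.9
```

```bash
python3 -m jog '{"offset":[[0.0001,0.001,-0.0018],[0.0001,0.001,-0.0018],[0.0001,0.001,-0.0018],[0,0,0],[0,0,0],[0,0,0],[0,0,0],[0,0,0],[0,0,0],[0,0,0]],"roll":[0,0,0,0,0,0,0,0,0,0],"claw":[0,0,0,0,0,0,0,0,0,0]}'
```

```text
time: 24.4
tcp_pos: [0.6072, 0.1484, 0.0781]
tcp_rot: [2.317, 2.113, 0.002]
force: [-11.0, -12.2, 33.5]
grip_width: -0.0
grip_force: 17.5
```

Bottomed out: about 33 N with almost no further travel. Retreat along the normal, then check that everything settles.

```bash
python3 -m jog '{"offset":[[-0.0003,-0.003,0.0054],[-0.0003,-0.003,0.0054],[-0.0003,-0.003,0.0054],[0,0,0.02],[0,0,0.04],[0.0,0,0.05],[0,0,0.04],[0,0,0],[0,0,0],[0,0,0]],"roll":[0,0,0,0,0,0,0,0,0,0],"claw":[0,0,0,0,0,0,0,0,0,0]}'
python3 - <<'E'
from h import *
s=bot.get_state();print(s['tcp_pos'],s['force'])
f=grab('side');u,v=proj(f,[.54,.17,.1]).astype(int)
cv2.imwrite('pics/c7.png',cv2.resize(f['pixels'][v-36:v+36,u-44:u+44,::-1],None,fx=8,fy=8,interpolation=cv2.INTER_CUBIC))
E
```

```text
time: 25.65
tcp_pos: [0.605, 0.1417, 0.2369]
tcp_rot: [-2.318, -2.118, 0.005]
force: [-0.3, 0.6, -0.6]
grip_width: -0.001
grip_force: 0.0
[0.6050455  0.14168865 0.23693378] [-0.34471758  0.59529613 -0.57406509]
```

View pics/c7.png

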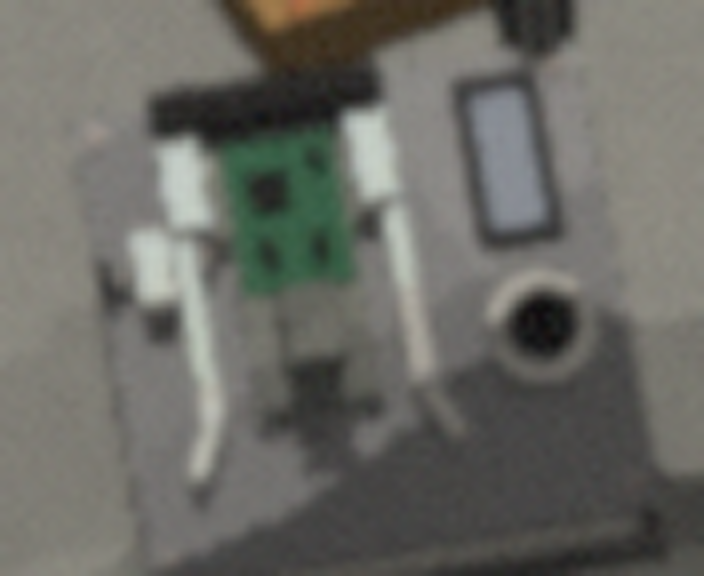

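The carrier is home against the connector (board at ~(290,210)), the button is up at (543,320), and the arm is clear.

```bash
python3 -c "from bench import bot; print(bot.close_job())"
```

```text
the job is handed in; nothing more can be done
None
```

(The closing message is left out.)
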